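# Lock a length of strut in the holding jig

### The arm

A 6-joint arm with a two-finger parallel gripper is mounted at the origin on the work surface; the furniture and walls round the work are solid. World frame = base frame: x ahead of the robot, y to its left, z up, the work surface at z = 0. Lengths are in mm, angles in rad, forces in N, time in s.
With the tool pointing down it reaches from about 325 to 925 mm from the base axis. Payload 3.1 kg.
Tool frame: the origin (TCP) lies midway between the tips of the shut fingers; the grasp point (between the pads) lies 19 mm behind it (arm.grip_depth is the distance from the TCP to the grasp point, in mm); x points along the fingers, z is the direction in which the jaws open and shut, and the axes are right-handed (so a half turn about x gives the same grasp; the last joint's range is limited). The gripper opens to 85 mm and grips with 20 to 120 N. Pads are 22 mm wide; open, the fingers measure 114 mm over their backs; the gripper's body (76 mm by 85 mm) begins 54 mm behind the grasp point. The pads swing forward as they close: fully open they stand 13 mm farther back than shut.
Start: joints at [-1.303, 0.217, 1.613, -0, 1.311, -0.112], TCP at [231.731, -580.465, 231.3] pointing down, gripper open.
Joint ranges: [-2.75, 2.75], [-0.78, 2.1], [0.31, 2.55], [-1.13, 4.27], [0.13, 2.63], [-2.58, 2.58]. Speed limits (rad/s): [2.79, 2.79, 3.14, 3.14, 3.14, 3.14].

### API

Orientations are given as a unit quaternion [w, x, y, z].
In Python, from plant import arm gives the robot as it stands.
- The arm moves only by the shell command python3 -m crank 'ROWS' [FORCE]. ROWS is JSON, a list of rows, each a list of 3 entries, a list of its own where there are three numbers: the turn, a rotation vector about the tool's x, y, z in rad, then the shift along the tool's x, y, z in m, then the gripper's target within -1 to 1 (shut at 1, half-way at 0, fully open at -1). A call has 1 to 12 rows; each row is the pose to reach, as a shift and turn from the pose commanded when the call began, along the tool's axes at that moment; what a row does not reach only later rows make up. A row lasts 1/12 s, in which the tool goes at most 41.7 mm and 7.16 degrees, less where a joint would pass 70% of its speed; a pose out of reach is approached as far as the arm can. A call with a gripper value outside its range is refused whole. The fingers move at their own pace and stop on an object; FORCE is the grip in N (left out, the last holds). Time passes only in rows, so rows that repeat a pose let the fingers close. It gives the time, the measured TCP pose, the force and the opening at its end, in the units of the state.
- arm.get_obs(): the state, without advancing time (a new reading comes with each control period).
- arm.read_camera(name): name is "scene" or "top"; returns the picture (480x640x3 uint8, red, green, blue); there is no depth.
- arm.calibration(name): a dict with "mtx" (3x3 intrinsics, pixels), "k1" (the pictures are not rectified: a ray, as slopes to the right and down, at radius r is drawn at 1 + k1 r^2 times it, then the intrinsics apply), "rvec" (rotation vector, rad) and "tvec" (3), from world to camera coordinates, as OpenCV has them. Camera axes: x right, y down, z forward; pixel columns grow to the right and rows downward; lengths in mm; the calibration is good to about 2 mm. A picture is of the moment at which its call begins. calibration takes no time and is no camera call.
- arm.sign_off(): hands the job in, once; it reports no verdict.
The state is a dict: "time_s": time; "joint_positions": joint angles; "qvel": joint speeds; "joint_torque": joint torques, N m; "eef_pos": TCP position; "tcp_rot": TCP orientation; "wrist_force": force on the tool from outside, world axes, zero at the start; "torque": the same for the moment, N m; "gripper_width": finger opening in mm.
Only numpy, scipy, OpenCV 4.12 (cv2) and the standard library are available. Lean on these libraries where they do the work, as an engineer would, in place of code of your own. Each camera call takes 0.05 s, during which the arm holds its last target.

### The job

Push the short piece of slotted strut along the jig, under the bridge, until its open end sits fully home against the end stop. Then turn the lock handle on the bridge a quarter turn clockwise, past its click, so that it stays in the locked position and the hammer head holds the strut by its lips; leave the strut home.

Things in the scene. Friction and masses are not known exactly. Their poses are not given: they have to be found in the camera images.
- jig: Holding jig fixed to the bench: dark steel plate 290 x 110 x 10 mm with aluminium guides. Origin on its underside; plate spans x -175..115, y +-55 mm, top z = 10 mm. Its x axis is the lane (y = 0), from open infeed (-x) to end stop (+x); z up. Guides 25 mm tall over the plate beside the lane: straight at x 15..88 mm, 44 mm apart, flaring back to 55 mm apart at x = -25 mm.
- stop_face (a point): Centre of the end stop's face, at (90, 0, 30.5) mm in the jig frame; the strut's front end rests on it when home. The stop is a steel block, x 90..104, y +-28 mm, z up to 46 mm.
- strut: Loose steel slotted strut (lipped channel, slot up), 130 long, 41 wide, 41 mm tall, 3 mm wall, slot 22 mm, 0.3 to 0.65 kg; a solid flat black plastic cap 41 x 41 x 8 mm closes its rear end. Origin: centre of its underside; x along it to the open front end. Starts on the jig's infeed, roughly in line, 95 to 140 mm short of the stop. Home: its origin at jig x = 25 mm.
- strut_cap (a point): Centre of the outer face of the strut's black rear cap (the face to push on), 20.5 mm above the strut's underside; at jig x = -40 mm when home.
- strut_front (a point): Centre of the strut's open front end, 20.5 mm above its underside; at jig x = 90 mm when home.
- lock (a joint): Lock angle, rad: 0 open (starts here), grows clockwise seen from above, 1.57 locked (stop at 1.60). At 0 the handle arm points along jig +y and the hammer head (30 x 14 x 8 mm) lies along the lane so the strut can pass; at 1.57 the arm points along jig +x, the head across, under the strut's lips. Let go before about 0.79 it springs back to 0; past that it snaps on to 1.57 and stays there.
- lock_axis (a point): Top of the lock's hub (radius 14 mm, flange 22 mm) on its upright turning axis, at (45, 0, 98) mm in the jig frame. The hub turns in an aluminium bridge over the lane: x 27..63, y +-44 mm, underside z = 56, top z = 68 mm.
- handle_grip (a point): Centre of the upright black cylindrical grip on the handle's end: 20 mm diameter, 65 mm from the turning axis, z 94 to 142 mm over the bench (this point 119). It does not spin on the arm. The arm below it is 14 mm wide, z 84 to 94 mm. An over-centre spring resists with up to 6 N at the grip, most near 0.4 rad, none at 0.79, then helps.
Things that resemble listed ones, but are neither listed nor needed, are in the scene too. There is more than one size of the strut; the job needs the middle-sized.

How it is judged (in metres and radians):
On the way, in this order (a step that is already met when the one before it is completed fails the run):
1. the strut is pushed home against the end stop while the lock is still open (x of strut_front in the frame of jig above 0.086 m and value of joint lock below 0.8 rad), for 0.2 s.
2. the lock is turned past its click (value of joint lock above 1.45 rad), for 0.2 s.
At the end, for the whole second after the job is handed in: the strut lies slot up in the lane with its front end within 4 mm of the end stop, at rest, and the lock rests beyond its click at 1.45 rad or more (locked) (x of strut_front in the frame of jig above 0.086 m and angle between the x axis of strut and the x axis of jig, either way round below 0.1 rad and angle between strut's own z axis and vertical below 0.1 rad and value of joint lock above 1.45 rad and linear speed of strut below 0.02 m/s); the robot touches nothing.
It also fails if it takes over 51 s, if anything falls off the work surface, if the arm or the gripper's body presses on something with over 40 N, if the wrist force passes 120 N, or if a joint passes its speed limit or range.

## Working session

There is one attempt and no reset: what is moved stays moved. The work goes in short steps, Python scripts to look and compute and a shell command to move; the robot and the scene stay as the last step left them, time stands still between calls to the robot, and variables do not carry over. Pictures are saved under pics/ and viewed, and the job is handed in when it is done.

```bash
mkdir -p pics; ls; python3 - <<'E'
from plant import arm
import cv2
for n in("scene","top"):
    cv2.imwrite(f"pics/{n}0.png",arm.read_camera(n)[:,:,::-1])
    print(n,arm.calibration(n))
o=arm.get_obs();print(o)
E
```

```text
pics
scene {'mtx': array([[601.31241552,   0.        , 309.77711898],
       [  0.        , 601.31241552, 240.55545818],
       [  0.        ,   0.        ,   1.        ]]), 'k1': -0.13316931151363073, 'rvec': array([ 0.94913348, -2.09790091,  1.36011425]), 'tvec': array([163.27719979, 257.95425763, 715.88740357])}
top {'mtx': array([[432.99700707,   0.        , 312.95757556],
       [  0.        , 432.99700707, 241.8433695 ],
       [  0.        ,   0.        ,   1.        ]]), 'k1': -0.03900129485756293, 'rvec': array([ 2.12663186, -2.19183315,  0.08103273]), 'tvec': array([-118.24024261,  417.18642769,  914.65735505])}
{'time_s': 0.1, 'joint_positions': array([-1.30323118e+00,  2.17718183e-01,  1.61481890e+00, -7.59938379e-06,
        1.31129733e+00, -1.12177410e-01]), 'qvel': array([-1.47789254e-03, -1.20631455e-03, -5.51642653e-03, -1.62782234e-03,
        4.32533114e-05, -9.83183577e-04]), 'joint_torque': array([-1.68125862e-04, -3.98073006e+01, -3.04969418e+01, -1.73418111e-04,
        4.23002086e-03,  1.16166729e-05]), 'eef_pos': array([ 231.50649778, -579.72929011,  230.05074829]), 'tcp_rot': array([ 0.5847766 ,  0.39716048,  0.58598447, -0.39613392]), 'wrist_force': array([-0.40934069, -0.34239626,  0.05384682]), 'torque': array([ 0.00907705, -0.00970548,  0.03578577]), 'gripper_width': 85.76039959005254}
```

View pics/scene0.png

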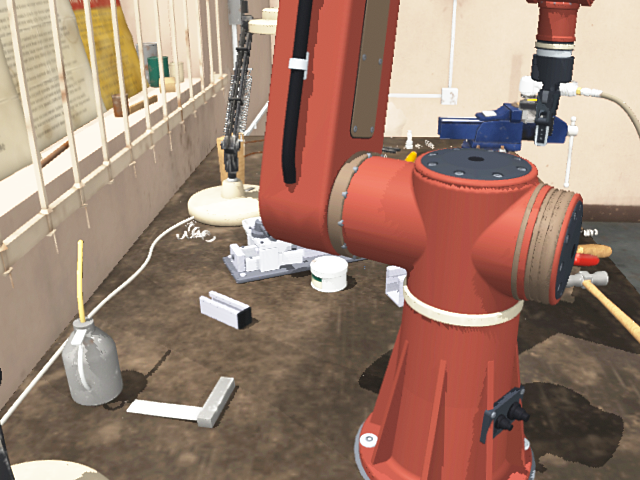

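View pics/top0.png

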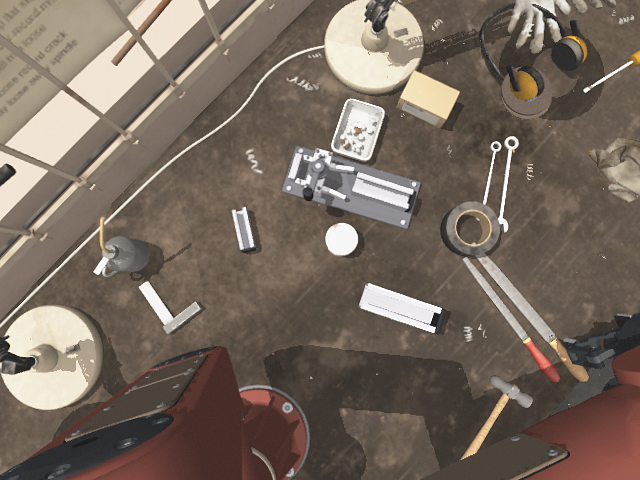

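```bash
cat > h.py <<'E'
import numpy as np,cv2
from plant import arm
def cam(n):
    c=arm.calibration(n);R=cv2.Rodrigues(c["rvec"])[0];return c,R,c["tvec"]
def ray(n,u,v):
    c,R,t=cam(n);K=c["mtx"];D=np.array([c["k1"],0,0,0.])
    p=cv2.undistortPoints(np.array([[[u,v]]],float),K,D)[0,0]
    return -R.T@t, R.T@np.array([p[0],p[1],1])
def onz(n,u,v,z):
    o,d=ray(n,u,v);return o+d*(z-o[2])/d[2]
def proj(n,P):
    c,R,t=cam(n);return cv2.projectPoints(np.array(P,float).reshape(-1,3),c["rvec"],c["tvec"],c["mtx"],np.array([c["k1"],0,0,0.]))[0][:,0]
E
python3 - <<'E'
import cv2
a=cv2.imread("pics/top0.png")
cv2.imwrite("pics/top0c.png",cv2.resize(a[135:240,270:430],None,fx=5,fy=5,interpolation=cv2.INTER_CUBIC))
b=cv2.imread("pics/scene0.png")
cv2.imwrite("pics/scene0c.png",cv2.resize(b[200:310,200:420],None,fx=3.6,fy=3.6,interpolation=cv2.INTER_CUBIC))
E
```

```text
(no output)
```

View pics/top0c.png

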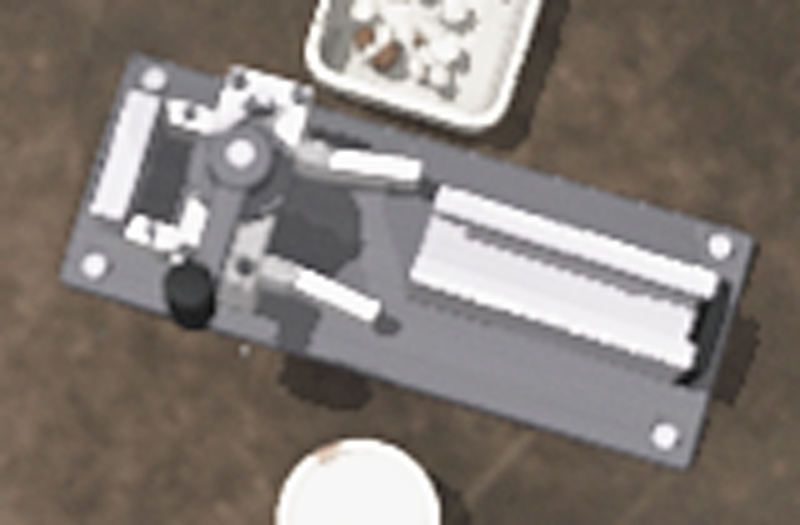

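View pics/scene0c.png

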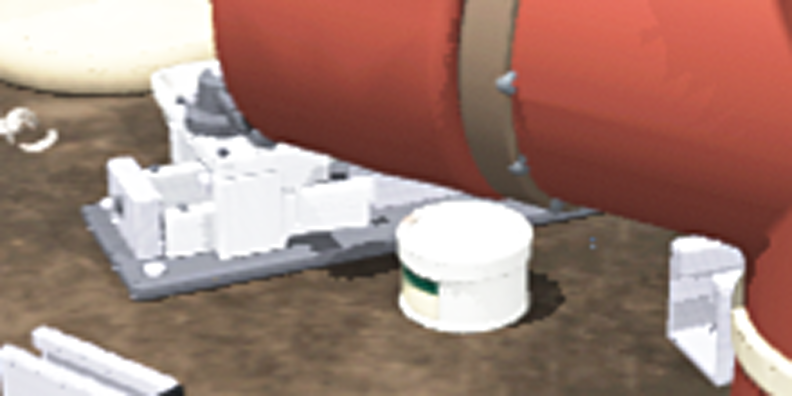

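```bash
cat >> h.py <<'E'
def px(x,y): return 270+(x+.5)/5-.5,135+(y+.5)/5-.5
def jigpose():
    J=np.array([[115,-55],[115,55],[-175,55],[-175,-55]],float)
    W=np.array([onz("top",*px(*c),10)[:2] for c in[(133,55),(62,283),(690,468),(755,235)]])
    a=J-J.mean(0);b=W-W.mean(0);U,S,V=np.linalg.svd(a.T@b);R=(U@V).T
    t=W.mean(0)-R@J.mean(0);return R,t,W-(J@R.T+t)
E
python3 - <<'E'
from h import *
R,t,e=jigpose();print(R,t,np.degrees(np.arctan2(R[1,0],R[0,0])));print(e)
q=lambda c,z:np.round(R.T@(onz("top",*px(*c),z)[:2]-t),1)
print("hub",q((240,152),98),"grip",q((190,277),142))
for c in[(133,90),(158,95),(120,220),(92,215)]:print("stop",q(c,46))
for c in[(440,185),(410,280),(718,290),(690,370),(730,285)]:print("strut",q(c,51))
print("cap",q((695,383),15), "world cap",onz("top",*px(700,335),51), "tub",onz("top",*px(358,500),45))
for p in[(45,0,98),(45,65,119),(25,0,10)]:
  print(p,R@p[:2]+t)
print(np.linalg.norm(t))
from scipy.spatial.transform import Rotation as Q
o=arm.get_obs();print(Q.from_quat(o["tcp_rot"],scalar_first=True).as_matrix().round(3))
E
```

```text
[[ 0.31764983 -0.94820809]
 [ 0.94820809  0.31764983]] [ 544.00163845 -189.94209078] 71.47914390681733
[[-1.32210602 -1.05046888]
 [ 0.43337885 -2.04991264]
 [ 1.40999942  1.03718703]
 [-0.52127226  2.06319449]]
hub [46.5 -1.7] grip [46.5 61.8]
stop [103.4 -28.6]
stop [ 92.4 -29.6]
stop [91.9 27.3]
stop [104.   28.7]
strut [-34.2 -24.5]
strut [-33.5  18.3]
strut [-158.5  -14.6]
strut [-156.4   21.6]
strut [-162.8  -18.1]
cap [-164.9   18.4] world cap [ 488.54268362 -336.3123011    51.        ] tub [ 424.23727886 -191.00055106   45.        ]
(45, 0, 98) [ 558.29588091 -147.27272668]
(45, 65, 119) [ 496.66235498 -126.62548758]
(25, 0, 10) [ 551.94288426 -166.2368885 ]
576.2081051934098
[[-0.001  0.929  0.371]
 [ 0.002  0.371 -0.929]
 [-1.     0.    -0.002]]
```

```bash
cat >> h.py <<'E'
from scipy.spatial.transform import Rotation as Q
def plan(jx,jy,z):
    R,t,_=jigpose();o=arm.get_obs();T=Q.from_quat(o["tcp_rot"],scalar_first=True)
    g=np.r_[R@[jx,jy]+t,z]
    ya=np.r_[R[:,0],0];G=np.c_[[0,0,-1.],ya,np.cross([0,0,-1.],ya)]
    print("target",g.round(1),"turn",(T.inv()*Q.from_matrix(G)).as_rotvec().round(4),"shift",(T.inv().apply(g-o["eef_pos"])/1000).round(4))
def st():
    R,t,_=jigpose();o=arm.get_obs();p=o["eef_pos"]
    print("t",o["time_s"],"jig",(R.T@(p[:2]-t)).round(1),"z",p[2].round(1),"Fjig",(R.T@o["wrist_force"][:2]).round(1),o["wrist_force"][2].round(1))
E
python3 - <<'E'
from h import *
plan(-205,1,130); R,t,_=jigpose()
print(proj("top",[np.r_[R@[-205,1]+t,20],np.r_[R@[-205,1]+t,100]]))
E
```

```text
target [ 477.9 -384.   130. ] turn [-0.8678 -0.002  -0.0012] shift [ 0.1003  0.3014 -0.0902]
[[429.09516603 208.46499128]
 [438.82549732 201.40863293]]
```

```bash
python3 -m crank '[[[-0.11,0,0],[0.01,0.035,-0.01],1],[[-0.22,0,0],[0.02,0.07,-0.02],1],[[-0.33,0,0],[0.03,0.105,-0.03],1],[[-0.44,0,0],[0.04,0.14,-0.04],1],[[-0.55,0,0],[0.05,0.175,-0.05],1],[[-0.66,0,0],[0.06,0.21,-0.06],1],[[-0.77,0,0],[0.08,0.245,-0.07],1],[[-0.868,0,0],[0.09,0.28,-0.08],1],[[-0.868,0,0],[0.1,0.301,-0.09],1],[[-0.868,0,0],[0.1,0.301,-0.09],1],[[-0.868,0,0],[0.1,0.301,-0.09],1]]' 60; python3 - <<'E'
from h import *
st();plan(-205,1,26)
cv2.imwrite("pics/top1.png",arm.read_camera("top")[:,:,::-1])
E
```

```text
time_s: 1.02
eef_pos: [477.9, -383.4, 129.6]
tcp_rot: [0.697, 0.113, 0.699, -0.112]
wrist_force: [-0.2, -0.2, -0.4]
gripper_width: 0.0
t 1.0167 jig [-204.4    1.3] z 129.6 Fjig [-0.3  0.1] -0.4
target [ 477.9 -384.    26. ] turn [ 0.0031 -0.0031 -0.0011] shift [ 0.1036 -0.0007  0.0006]
```

View pics/top1.png

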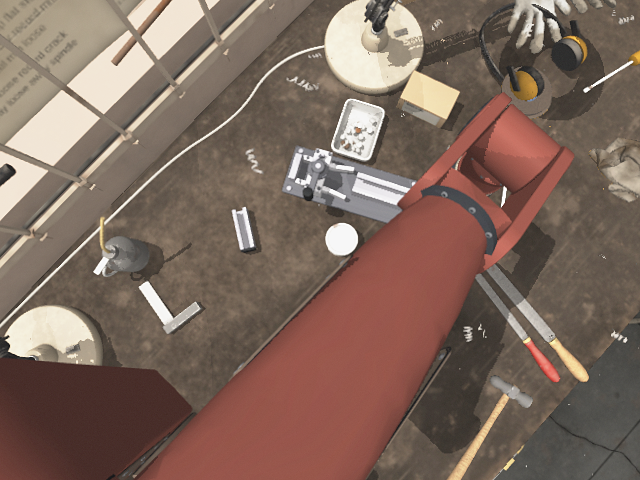

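```bash
python3 -m crank '[[[0,0,0],[0.035,0,0],1],[[0,0,0],[0.07,0,0],1],[[0,0,0],[0.095,0,0],1],[[0,0,0],[0.104,0,0],1],[[0,0,0],[0.104,0,0],1],[[0,0,0],[0.104,0.01,0],1],[[0,0,0],[0.104,0.02,0],1],[[0,0,0],[0.104,0.025,0],1]]'; python3 - <<'E'
from h import *
st();plan(-60,0,26)
cv2.imwrite("pics/scene2.png",arm.read_camera("scene")[:,:,::-1])
E
```

```text
time_s: 1.73
eef_pos: [487.6, -361.7, 29.8]
tcp_rot: [0.699, 0.113, 0.697, -0.114]
wrist_force: [-0.8, -0.6, -0.4]
gripper_width: -0.1
t 1.7333 jig [-180.7   -1.1] z 29.8 Fjig [-0.8  0.6] -0.4
target [ 524.9 -246.8   26. ] turn [0.0003 0.0038 0.0011] shift [ 0.0037  0.1207 -0.0011]
```

View pics/scene2.png

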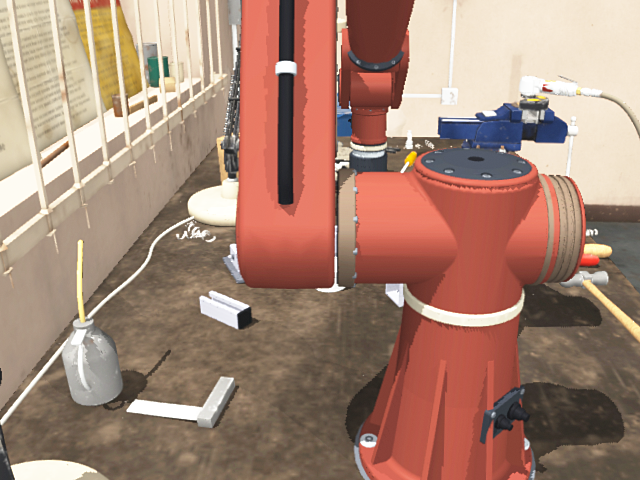

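```bash
python3 -m crank '[[[0,0,0],[0,0.006,0],1],[[0,0,0],[0,0.012,0],1],[[0,0,0],[0,0.019,0],1],[[0,0,0],[0,0.026,-0.0005],1],[[0,0,0],[0,0.033,-0.001],1],[[0,0,0],[0,0.04,-0.001],1],[[0,0,0],[0,0.047,-0.001],1],[[0,0,0],[0,0.054,-0.001],1],[[0,0,0],[0,0.061,-0.001],1]]'; python3 - <<'E'
from h import *
st()
cv2.imwrite("pics/top3.png",arm.read_camera("top")[:,:,::-1])
a=cv2.imread("pics/top3.png")
cv2.imwrite("pics/top3c.png",cv2.resize(a[135:240,270:430],None,fx=5,fy=5,interpolation=cv2.INTER_CUBIC))
E
```

```text
time_s: 2.53
eef_pos: [505.5, -305.9, 29.2]
tcp_rot: [0.699, 0.111, 0.697, -0.115]
wrist_force: [-0.6, -4.0, 0.3]
gripper_width: 0.5
t 2.5333 jig [-122.1   -0.4] z 29.2 Fjig [-4.  -0.7] 0.3
```

View pics/top3c.png

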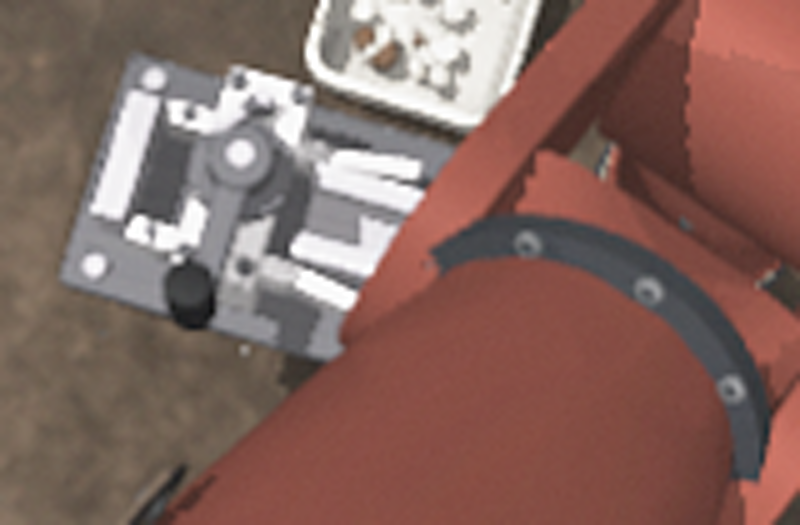

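```bash
python3 -m crank '[[[0,0,0],[0,0.006,0],1],[[0,0,0],[0,0.012,0],1],[[0,0,0],[0,0.018,0],1],[[0,0,0],[0,0.024,0],1],[[0,0,0],[0,0.03,0],1],[[0,0,0],[0,0.036,0],1],[[0,0,0],[0,0.042,0],1],[[0,0,0],[0,0.048,0],1],[[0,0,0],[0,0.054,0],1],[[0,0,0],[0,0.06,0],1]]'; python3 - <<'E'
from h import *
st()
E
```

```text
time_s: 3.42
eef_pos: [524.4, -248.6, 29.0]
tcp_rot: [0.699, 0.112, 0.697, -0.115]
wrist_force: [-2.4, -6.9, 3.6]
gripper_width: -0.1
t 3.4167 jig [-61.8  -0.1] z 29.0 Fjig [-7.3  0.1] 3.6
```

```bash
python3 -m crank '[[[0,0,0],[0,0.003,0],1],[[0,0,0],[0,0.006,0],1],[[0,0,0],[0,0.008,0],1],[[0,0,0],[0,0.01,0],1]]'; python3 -m crank '[[[0,0,0],[0,0.001,0],1],[[0,0,0],[0,0.002,0],1]]';python3 - <<'E'
from h import *
st()
cv2.imwrite("pics/top4.png",arm.read_camera("top")[:,:,::-1])
a=cv2.imread("pics/top4.png")
cv2.imwrite("pics/top4c.png",cv2.resize(a[135:240,270:430],None,fx=5,fy=5,interpolation=cv2.INTER_CUBIC))
E
```

```text
time_s: 3.75
eef_pos: [527.5, -239.1, 29.0]
tcp_rot: [0.699, 0.112, 0.697, -0.115]
wrist_force: [-2.0, -5.6, 3.8]
gripper_width: -0.1
time_s: 3.92
eef_pos: [528.2, -237.3, 29.0]
tcp_rot: [0.699, 0.112, 0.697, -0.115]
wrist_force: [-1.4, -6.4, 3.4]
gripper_width: 0.2
t 3.9167 jig [-49.9  -0.1] z 29.0 Fjig [-6.5 -0.7] 3.4
```

View pics/top4c.png

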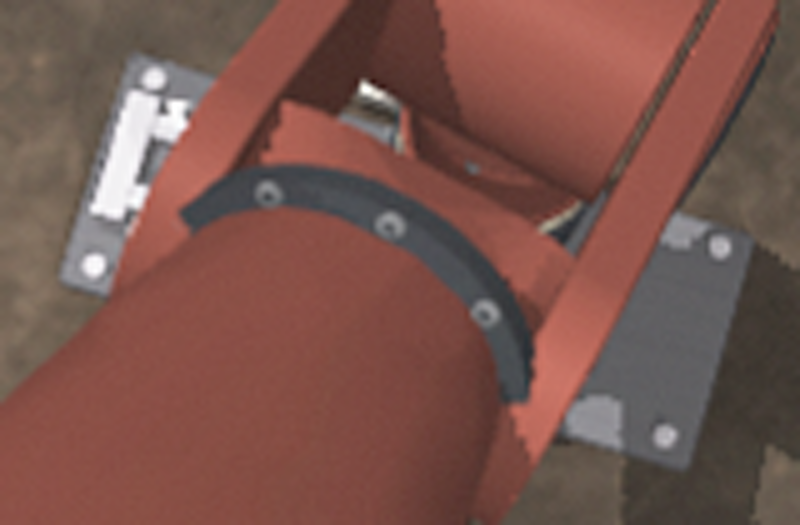

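```bash
python3 -m crank '[[[0,0,0],[0,0.001,0],1],[[0,0,0],[0,0.002,0],1]]'; python3 -m crank '[[[0,0,0],[0,0.001,0],1],[[0,0,0],[0,0.002,0],1]]'; python3 -m crank '[[[0,0,0],[0,0.001,0],1],[[0,0,0],[0,0.001,0],1]]'
```

```text
time_s: 4.13
eef_pos: [528.5, -236.5, 29.0]
tcp_rot: [0.699, 0.111, 0.697, -0.115]
wrist_force: [-4.1, -10.1, 3.0]
gripper_width: -0.1
time_s: 4.3
eef_pos: [528.5, -236.4, 29.0]
tcp_rot: [0.699, 0.109, 0.697, -0.116]
wrist_force: [-7.0, -16.0, 2.8]
gripper_width: -0.0
time_s: 4.47
eef_pos: [528.5, -236.4, 29.1]
tcp_rot: [0.699, 0.109, 0.697, -0.117]
wrist_force: [-4.7, -15.7, 2.4]
gripper_width: 0.0
```

```bash
python3 -m crank '[[[0,0,0],[0,0,0],1],[[0,0,0],[0,0,0],1],[[0,0,0],[0,-0.01,0],1],[[0,0,0],[0,-0.03,0],1],[[0,0,0],[-0.03,-0.05,0],1],[[0,0,0],[-0.07,-0.06,0],1],[[0,0,0],[-0.11,-0.06,0],1],[[0,0,0],[-0.15,-0.06,0],1],[[0,0,0],[-0.17,-0.06,0],1],[[0,0,0],[-0.17,-0.09,0],1],[[0,0,0],[-0.17,-0.13,0],1],[[0,0,0],[-0.17,-0.17,0],1]]'; python3 - <<'E'
from h import *
st()
cv2.imwrite("pics/top5.png",arm.read_camera("top")[:,:,::-1])
a=cv2.imread("pics/top5.png")
cv2.imwrite("pics/top5c.png",cv2.resize(a[135:240,270:430],None,fx=5,fy=5,interpolation=cv2.INTER_CUBIC))
E
```

```text
time_s: 5.47
eef_pos: [475.2, -391.1, 198.3]
tcp_rot: [0.699, 0.113, 0.698, -0.112]
wrist_force: [-0.1, -0.4, -1.1]
gripper_width: 0.6
t 5.4667 jig [-212.6    1.3] z 198.3 Fjig [-0.5 -0. ] -1.1
```

View pics/top5c.png

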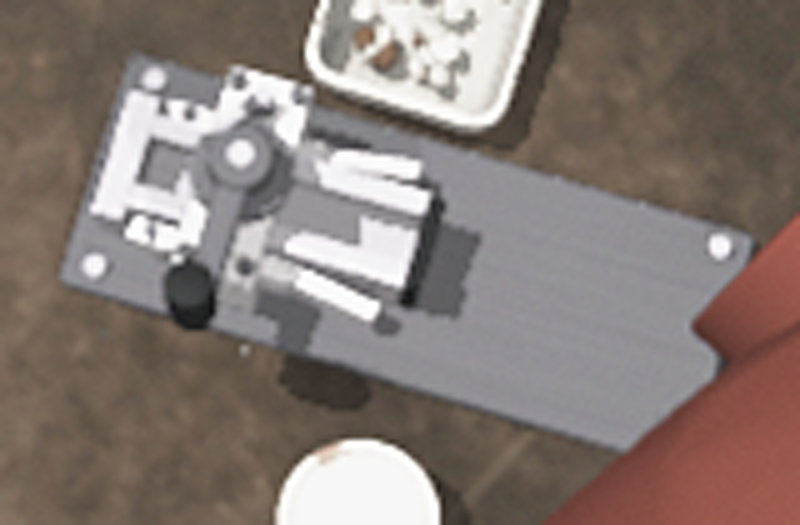

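```bash
python3 - <<'E'
from h import *
R,t,e=jigpose();q=lambda c,z:np.round(R.T@(onz("top",*px(*c),z)[:2]-t),1)
print(q((440,200),51),q((412,300),51),q((135,92),46),arm.get_obs()["joint_positions"])
plan(0,64,106)
E
python3 -m crank '[[[0,0,0],[0,0.035,-0.01],1],[[0,0,0],[0,0.07,-0.02],1],[[0,0,0],[0,0.105,-0.03],1],[[0,0,0],[0,0.14,-0.04],1],[[0,0,0],[0,0.175,-0.05],1],[[0,0,0],[0,0.2,-0.06],1],[[0,0,0],[0,0.213,-0.062],1],[[0,0,0],[0.03,0.213,-0.062],1],[[0,0,0],[0.06,0.213,-0.062],1],[[0,0,0],[0.085,0.213,-0.062],1],[[0,0,0],[0.092,0.213,-0.062],1],[[0,0,0],[0.092,0.213,-0.062],1]]'; python3 - <<'E'
from h import *
st();plan(20,64,106)
cv2.imwrite("pics/top6.png",arm.read_camera("top")[:,:,::-1])
a=cv2.imread("pics/top6.png")
cv2.imwrite("pics/top6c.png",cv2.resize(a[135:240,270:430],None,fx=5,fy=5,interpolation=cv2.INTER_CUBIC))
E
```

```text
[-36.  -18.3] [-36.7  26.3] [102.3 -28. ] [-0.8130687   0.22927143  1.66286588 -0.0052913   1.24497358 -0.48579572]
target [ 483.3 -169.6  106. ] turn [-0.0023  0.0016  0.0065] shift [ 0.0906  0.2218 -0.0629]
time_s: 6.52
eef_pos: [481.4, -168.7, 102.5]
tcp_rot: [0.696, 0.115, 0.7, -0.113]
wrist_force: [0.3, 0.1, 1.3]
gripper_width: 0.2
t 6.5167 jig [ 0.3 66.2] z 102.5 Fjig [ 0.2 -0.3] 1.3
target [ 489.7 -150.6  106. ] turn [ 0.     -0.0064 -0.0013] shift [-0.0034  0.0198  0.0021]
```

View pics/top6c.png

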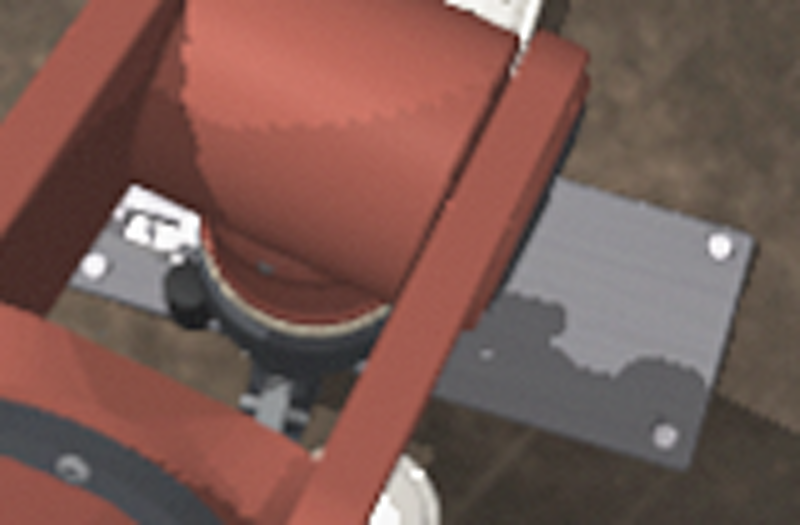

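```bash
python3 -m crank '[[[0,0,0],[-0.003,0.01,0.001],1],[[0,0,0],[-0.003,0.02,0.001],1],[[0,0,0],[-0.003,0.027,0.001],1],[[0.1,0,0],[-0.003,0.034,0],1],[[0.2,0,0],[-0.003,0.041,-0.001],1],[[0.3,0,0],[-0.003,0.048,-0.001],1],[[0.4,0,0],[-0.003,0.054,0],1]]'; python3 - <<'E'
from h import *
st()
cv2.imwrite("pics/top7.png",arm.read_camera("top")[:,:,::-1])
a=cv2.imread("pics/top7.png")
cv2.imwrite("pics/top7c.png",cv2.resize(a[135:240,270:430],None,fx=5,fy=5,interpolation=cv2.INTER_CUBIC))
E
```

```text
time_s: 7.15
eef_pos: [500.9, -119.3, 110.3]
tcp_rot: [0.661, 0.25, 0.661, -0.252]
wrist_force: [-5.7, -3.8, 5.8]
gripper_width: 0.2
t 7.15 jig [53.3 63.3] z 110.3 Fjig [-5.4  4.2] 5.8
```

View pics/top7c.png

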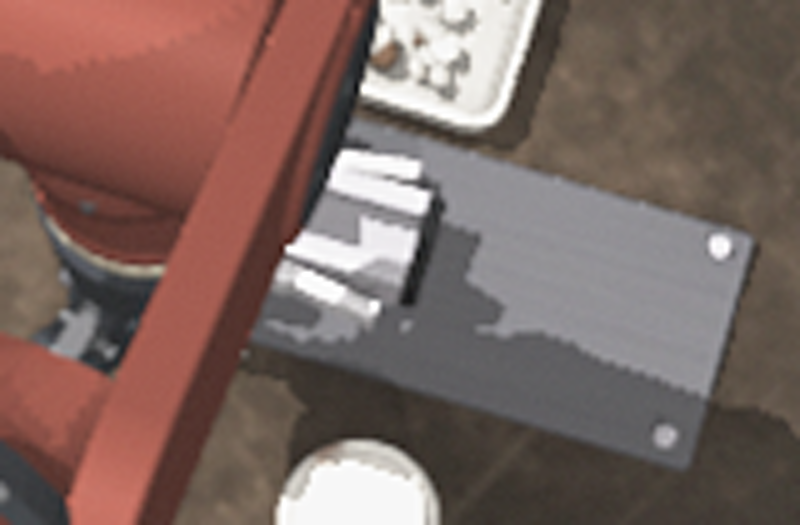

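```bash
python3 -m crank '[[[0.1,0,0],[0,0.007,-0.001],1],[[0.2,0,0],[0,0.013,-0.002],1],[[0.3,0,0],[0,0.02,-0.002],1],[[0.4,0,0],[0,0.027,-0.001],1],[[0.5,0,0],[0,0.033,0],1],[[0.6,0,0],[0,0.04,0.002],1],[[0.7,0,0],[0,0.046,0.004],1],[[0.8,0,0],[0,0.052,0.007],1]]'; python3 - <<'E'
from h import *
st()
E
```

```text
time_s: 7.87
eef_pos: [541.5, -83.4, 109.4]
tcp_rot: [0.512, 0.489, 0.511, -0.488]
wrist_force: [-0.6, 0.1, 0.4]
gripper_width: 0.1
t 7.8667 jig [100.2  36.3] z 109.4 Fjig [-0.1  0.6] 0.4
```

```bash
python3 -m crank '[[[0,0,0],[0,-0.015,0],1],[[0,0,0],[0,-0.03,0],1],[[0,0,0],[-0.035,-0.03,0],1],[[0,0,0],[-0.07,-0.03,0],1],[[0,0,0],[-0.1,-0.03,0],1],[[0,0,0],[-0.11,-0.04,0.03],1],[[0,0,0],[-0.11,-0.05,0.065],1],[[0,0,0],[-0.11,-0.07,0.1],1],[[0,0,0],[-0.11,-0.08,0.135],1],[[0,0,0],[-0.11,-0.1,0.17],1],[[0,0,0],[-0.11,-0.11,0.205],1],[[0,0,0],[-0.11,-0.12,0.24],1]]'; python3 - <<'E'
from h import *
st()
cv2.imwrite("pics/top8.png",arm.read_camera("top")[:,:,::-1])
a=cv2.imread("pics/top8.png")
cv2.imwrite("pics/top8c.png",cv2.resize(a[135:240,270:430],None,fx=5,fy=5,interpolation=cv2.INTER_CUBIC))
E
```

```text
time_s: 8.87
eef_pos: [431.9, -331.1, 219.6]
tcp_rot: [0.513, 0.488, 0.511, -0.487]
wrist_force: [0.8, -0.3, -0.5]
gripper_width: -0.0
t 8.8667 jig [-169.4   61.5] z 219.6 Fjig [-0.  -0.8] -0.5
```

View pics/top8c.png

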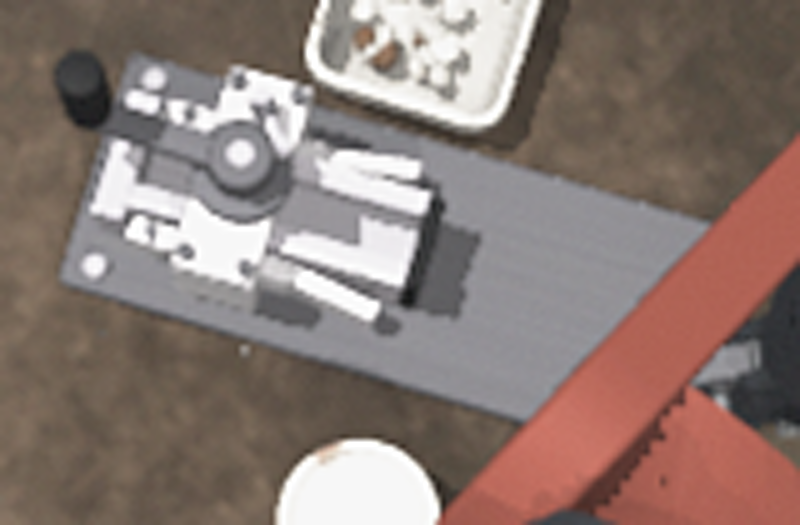

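```bash
python3 - <<'E'
from h import *
R,t,e=jigpose();q=lambda c,z:R.T@(onz("top",*px(*c),z)[:2]-t)
g=q((82,70),142);h=q((240,152),98);print(g,h,np.arctan2(g[0]-h[0],g[1]-h[1]))
print(q((440,200),51),q((412,300),51),q((135,142),46))
E
```

```text
[109.82408418  -3.81966507] [46.54038685 -1.74507171] 1.6035670203648813
[-35.99565456 -18.30567619] [-36.73444927  26.29637823] [95.80089634 -7.0196926 ]
```

```bash
python3 -c "
from plant import arm
print(abs(arm.get_obs()['qvel']).max());print(arm.sign_off())"
```

```text
0.13101275994568862
the job is handed in; nothing more can be done
None
```

The strut is home against the end stop and the lock handle is past its click in the locked position. I handed the job in at about 9 s with the gripper clear of everything. No verdict came back.

**What I did:** I pushed the strut's black cap with the shut fingers along the lane. At the stop the tool stopped advancing and the push force rose from about 6 N to about 17 N. After backing off, I pushed the grip clockwise along its arc until the spring took over and the force fell to zero, then drew the arm away.

**Last checks (top camera):**
- **Lock:** the angle measures about 1.60 rad, and the grip is at jig (110, -4) mm.
- **Strut:** it looks square in the lane and did not move when the lock turned.
- **Strut position:** the cap's edge measured x ≈ -36 mm, where -40 mm means home. About 1.5 mm of that is an offset also seen at the hub, which read 46.5 instead of 45 mm. The remaining 2 to 3 mm is about the measuring accuracy, so the force rise at the stop is the stronger evidence that it is home.

**Not confirmed:** the scene camera's view of the jig was blocked by the arm, so I have no second view of the result. The hammer head under the lips could not be seen and is inferred from the handle angle. The arm had just stopped when I handed in: one joint still read 0.13 rad/s.

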